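# Point out the stray jar and its empty tray

## Robot

A 6-joint arm with a two-finger parallel gripper is mounted at the origin on the work surface. World frame = base frame: x ahead of the robot, y to its left, z up, the work surface at z = 0. Lengths are in m, angles in rad, forces in N, time in s.
With the tool pointing down it reaches from about 0.35 to 0.875 m from the base axis. Payload 4.2 kg.
Tool frame: the origin (TCP) lies at the very end of the fingers, on their centre line; the grasp point (between the pads) lies 19 mm behind it; y points along the fingers, z is the direction in which the jaws open and shut, and the axes are right-handed (so a half turn about y gives the same grasp; the last joint's range is limited). The gripper opens to 85 mm and grips with 20 to 120 N. Pads are 22 mm wide; open, the fingers measure 114 mm over their backs; the gripper's body (76 mm by 85 mm) begins 54 mm behind the grasp point. The pads swing forward as they close: fully open they stand 13 mm farther back than shut.
Start: joints at [1.508, 0.385, 0.008, 0, -1.194, -0.259], TCP at [0.198, 0.593, 0.231] pointing down, gripper open.
Joint ranges: [-3.14, 3.14], [-1.21, 2.06], [-1.07, 1.41], [-3.16, 2.05], [-2.99, -0.16], [-3.1, 3.1]. Speed limits (rad/s): [2.79, 2.79, 3.14, 3.14, 3.14, 3.14].

## Interface

Orientations are given as a unit quaternion [x, y, z, w].
In Python, from rig import r, fingers, planner, telemetry, cams, order gives the robot as it stands. Calls block until the motion is done:
- r.move_ptp(position, orientation): joint-space move of the TCP to a pose.
- r.move_straight(position, rotation=None, v=0.15): straight line of the TCP; rotation=None keeps the orientation; v is the mean speed in m/s.
- r.set_joints(angles): joint-space move.
- fingers.command_gripper(opening, strength=None): opening from 0.0 (shut) to 1.0 (fully open); strength is the grip in N (None keeps the last); returns when the fingers have stopped.
- r.hold(seconds).
- planner.ik(position, orientation): joint angles nearest the present ones, or None.
- telemetry.get_obs(): the state.
- cams.camera(name): name is "scene" or "top" or "wrist"; returns a dict with "pixels" (420x560x3 uint8, red, green, blue), "fov_y" (degrees; the focal length in pixels is half the picture's height over the tangent of half this angle, whatever the lens; pixels are square), "cx", "cy" (the principal point, pixels), "rvec" (rotation vector, rad) and "tvec" (3), from world to camera coordinates, as OpenCV has them. Camera axes: x right, y down, z forward; pixel columns grow to the right and rows downward; lengths in m; the calibration is good to about 2 mm. The wrist camera is an equidistant fisheye: a pixel r from the principal point sees the ray r / f radians off the axis. A picture is of the moment at which its call begins. There is no depth.
A pose or a line that the arm cannot do raises r.Unreachable and nothing moves.
- order.hand_in(): hands the job in, once; it reports no verdict.
The state is a dict: "clock": time; "joints": joint angles; "qd": joint speeds; "tau": joint torques, N m; "ee_pos": TCP position; "orientation": TCP orientation; "ft_force": force on the tool from outside, world axes, zero at the start; "ft_torque": the same for the moment, N m; "finger_gap": opening from 0.0 (shut) to 1.0 (fully open).
Only numpy, scipy, OpenCV 4.12 (cv2) and the standard library are available. Lean on these libraries where they do the work, as an engineer would, in place of code of your own. Each camera call takes 0.05 s, during which the arm holds its last target.

## Task

Show a helper what to put away and where: bring the fingertips to just above the middle of the lid of the short, wide jar on the bench, a few centimetres off it, and keep them there for two seconds, then do the same just above the middle of the empty tray. Touch and move nothing, and point at nothing else on the way: carry the hand well above the other things. Finish with the fingertips raised higher than the tallest thing on the bench.

Things in the scene. Friction and masses are not known exactly. Their poses are not given: they have to be found in the camera images.
- jar_lid (a point): Centre of the top of the lid of the short, wide jar, an upright white plastic cylinder with a flat steel lid, 72 mm across and 55 mm tall, standing loose on the bench on the robot's side of the trays. It is the jar to point at. z up.
- bottle_lid (a point): Top centre of the cap of a slim white plastic bottle, 56 mm across and 150 mm tall (the tallest thing in the work area), standing loose in the same row as the jar. Leave alone.
- tin_lid (a point): Top centre of a plain metal tin, 60 mm across and 100 mm tall, standing loose in the same row. Leave alone.
- empty_tray_mouth (a point): The empty one of three alike open plywood trays, 150 x 120 x 40 mm, walls and floor 6 mm, fixed to the bench in a row beyond the loose containers, in any order. The point is the centre of the mouth, level with the rim (40 mm above the bench); x along the 150 mm side.
- block_tray_mouth (a point): The tray, same size, that holds a wooden sanding block. The point is the centre of the mouth, level with the rim (40 mm above the bench); x along the 150 mm side.
- coupling_tray_mouth (a point): The tray, same size, that holds a steel pipe coupling. The point is the centre of the mouth, level with the rim (40 mm above the bench); x along the 150 mm side.
- block_top (a point): Top centre of the loose wooden sanding block, 90 x 55 x 35 mm, lying in its tray. Leave alone.
- coupling_top (a point): Top centre of the loose steel pipe coupling, a tube 64 mm across, 44 mm bore, 50 mm tall, standing in its tray with its top 16 mm above the rim. Leave alone.

How it is judged:
By the outcome, as a careful person would: the job done as asked, in the order asked, and still so for the second after the job is handed in, with the robot touching nothing.
It also fails if it takes over 45 s, if anything falls off the work surface, if the arm or the gripper's body presses on something with over 40 N, if the wrist force passes 120 N, or if a joint passes its speed limit or range.

## Working session

There is one attempt and no reset: what is moved stays moved. The work goes in short steps, each a Python script; the robot and the scene stay as the last script left them, time stands still between calls to the robot, and variables do not carry over. Pictures are saved under pics/ and viewed, and the job is handed in when it is done.

```bash
mkdir -p pics; cat > h.py <<'E'
import numpy as np, cv2, json
def save(c,n):
    cv2.imwrite(f"pics/{n}.png",c["pixels"][:,:,::-1])
    np.savez(f"pics/{n}.npz",**{k:np.array(v) for k,v in c.items()})
def ray_plane(c,u,v,z):
    f=210/np.tan(np.radians(float(c["fov_y"]))/2)
    R=cv2.Rodrigues(np.array(c["rvec"],float).reshape(3))[0];t=np.array(c["tvec"],float).reshape(3)
    d=R.T@np.array([(u-c["cx"])/f,(v-c["cy"])/f,1]);o=-R.T@t
    return o+d*(z-o[2])/d[2]
def proj(c,p):
    f=210/np.tan(np.radians(float(c["fov_y"]))/2)
    R=cv2.Rodrigues(np.array(c["rvec"],float).reshape(3))[0];t=np.array(c["tvec"],float).reshape(3)
    q=R@np.array(p)+t
    return q[:2]/q[2]*f+[c["cx"],c["cy"]]
E
python3 - <<'E'
from rig import r,fingers,planner,telemetry,cams,order
from h import *
for n in("scene","top","wrist"):
    c=cams.camera(n);save(c,n+"0");print(n,c["fov_y"],c["cx"],c["cy"],c["rvec"],c["tvec"])
o=telemetry.get_obs();print(o["clock"],o["ee_pos"],o["orientation"],o["finger_gap"])
E
```

```text
scene 48.75392471712527 282.95436056935193 209.95793099766553 [ 1.08919857  2.19206918 -1.15512702] [ 0.31615184 -0.1441507   1.31351702]
top 57.96138610862639 280.7774546638371 206.07961869598518 [ 2.1278556  -2.15624871  0.2494304 ] [-0.00975939  0.55736798  0.78140152]
wrist 65.70646984690485 283.3109303806011 206.61857181254234 [-1.72485503  2.39609243  0.34517581] [ 0.62413046 -0.03728073  0.37965905]
0.15 [0.19753373 0.59251315 0.23047845] [-0.11326925 -0.69738121  0.69855323  0.11337068] 0.9999469475651694
```

View pics/scene0.png

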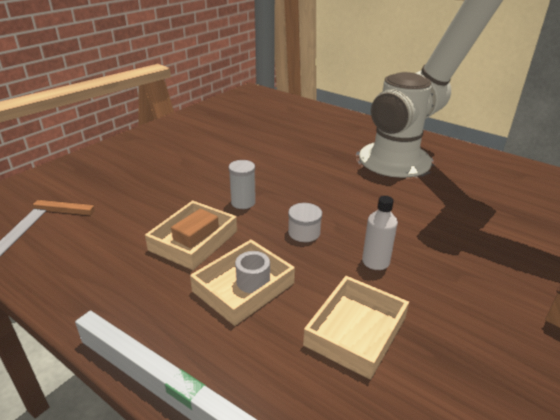

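View pics/top0.png

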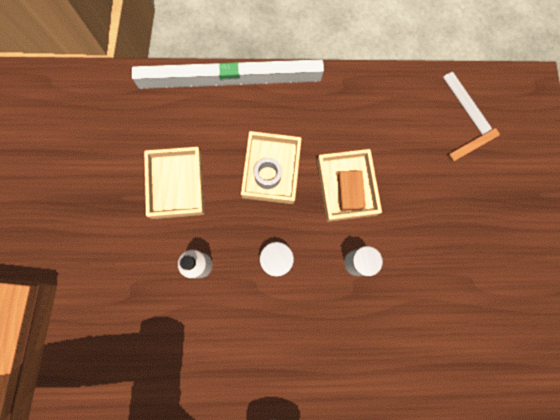

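View pics/wrist0.png

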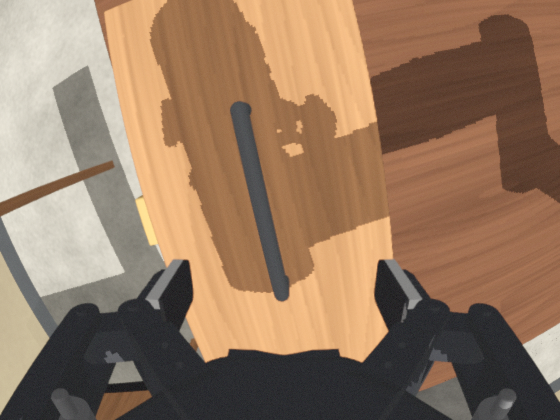

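The scene and top views show the jar at about (277,260) in the top view. The bottle with a black cap is at (195,264) and the tin at (366,262). The left tray at (174,183) looks empty, the middle one holds the coupling and the right one holds the block. The wrist view shows a wooden box with a handle under the hand. Next I'll enlarge the crops.

```bash
python3 - <<'E'
import cv2
a=cv2.imread("pics/top0.png");s=cv2.imread("pics/scene0.png")
k=cv2.INTER_CUBIC
cv2.imwrite("pics/topc.png",cv2.resize(a[140:290,130:310],None,fx=4,fy=4,interpolation=k)) 
cv2.imwrite("pics/scc.png",cv2.resize(s[190:370,270:430],None,fx=3.3,fy=3.3,interpolation=k))
E
```

```text
(no output)
```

View pics/topc.png

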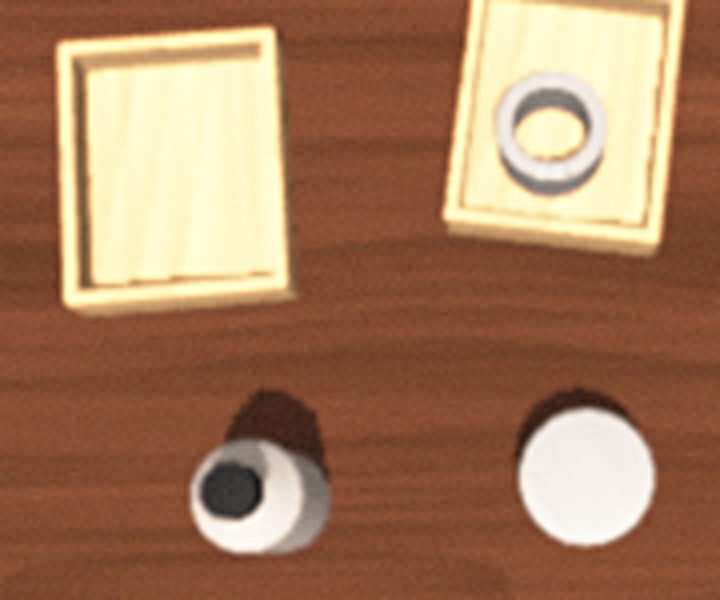

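View pics/scc.png

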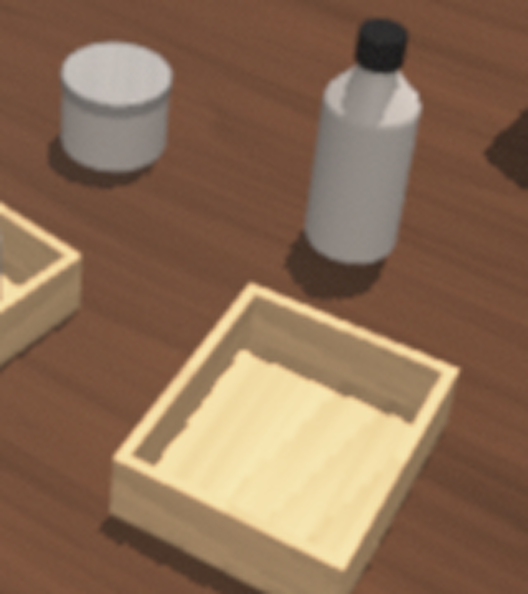

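Top crop: the lid centre is at (587,476), and the empty tray's rim corners are (57,43), (275,28), (291,287) and (65,303). Scene crop: the lid ellipse centre is near (117,75), and the tray's rim corners are (252,286), (458,371), (345,572) and (114,460).

```bash
python3 - <<'E'
from h import *
T=dict(np.load("pics/top0.npz"));S=dict(np.load("pics/scene0.npz"))
t=lambda u,v,z:ray_plane(T,130+(u+.5)/4-.5,140+(v+.5)/4-.5,z)
s=lambda u,v,z:ray_plane(S,270+(u+.5)/3.3-.5,190+(v+.5)/3.3-.5,z)
print("lid",t(587,476,.055),s(117,75,.055))
for f,P in((t,[(57,43),(275,28),(291,287),(65,303)]),(s,[(252,286),(458,371),(345,572),(114,460)])):
    Q=np.array([f(*p,.04) for p in P]);print(Q.round(3),Q.mean(0))
    print(np.linalg.norm(Q-np.roll(Q,1,0),axis=1))
print("cap",t(232,488,.15),s(381,35,.15))
for p in((366,262),):print("tin",ray_plane(T,*p,.1))
for p in [(28,270),(50,280),(57,270)]: print("box",[ray_plane(T,*p,z).round(3) for z in(0,.1)])
from rig import planner
from scipy.spatial.transform import Rotation as Ro
print(Ro.from_quat([-0.11326925,-0.69738121,0.69855323,0.11337068]).as_matrix().round(2))
E
```

```text
lid [ 0.44256458 -0.00565922  0.055     ] [ 0.44483005 -0.00457197  0.055     ]
[[0.691 0.29  0.04 ]
 [0.699 0.168 0.04 ]
 [0.549 0.156 0.04 ]
 [0.542 0.278 0.04 ]] [0.62031923 0.22315836 0.04      ]
[0.14966145 0.12239626 0.15065557 0.12287411]
[[0.551 0.159 0.04 ]
 [0.542 0.277 0.04 ]
 [0.691 0.289 0.04 ]
 [0.7   0.17  0.04 ]] [0.62096177 0.22388955 0.04      ]
[0.14925197 0.11820352 0.14873906 0.11997171]
cap [0.43471859 0.16323498 0.15      ] [0.43848532 0.1654405  0.15      ]
tin [ 0.43071974 -0.18669151  0.1       ]
box [array([0.429, 0.542, 0.   ]), array([0.426, 0.482, 0.1  ])]
box [array([0.406, 0.492, 0.   ]), array([0.406, 0.438, 0.1  ])]
box [array([0.428, 0.479, 0.   ]), array([0.425, 0.426, 0.1  ])]
[[-0.95 -0.   -0.32]
 [ 0.32 -0.   -0.95]
 [-0.   -1.    0.  ]]
```

```bash
cat >> h.py <<'E'
from scipy.spatial.transform import Rotation as Ro
Q0=Ro.from_quat([-0.11326925,-0.69738121,0.69855323,0.11337068])
def ori(x,y): return (Ro.from_euler('z',np.arctan2(y,x)-1.249)*Q0).as_quat()
J=(.4435,-.005);TR=(.6206,.2235)
E
python3 - <<'E'
from rig import r,fingers,planner,telemetry,cams,order
from h import *
for p in[(.198,.593,.37),(.34,.25,.37),(*J,.37),(*J,.087),(*TR,.37),(*TR,.072)]:
    q=planner.ik(list(p),ori(*p[:2]));print(p,None if q is None else np.round(q,2))
try:
    r.move_straight([.198,.593,.37],v=.2)
    fingers.command_gripper(0.0)
    r.move_straight([.34,.25,.37],rotation=ori(.34,.25),v=.2)
    r.move_straight([*J,.37],rotation=ori(*J),v=.2)
except r.Unreachable as e: print("unreach",e)
o=telemetry.get_obs();print(o["clock"],o["ee_pos"],o["finger_gap"],o["ft_force"])
save(cams.camera("wrist"),"wrist1");save(cams.camera("top"),"top1");save(cams.camera("scene"),"scene1")
E
```

```text
(0.198, 0.593, 0.37) [ 1.51  0.33  0.27 -0.   -1.51 -0.26]
(0.34, 0.25, 0.37) [ 1.02 -0.05 -0.18 -0.   -1.44 -0.39]
(0.4435, -0.005, 0.37) [ 0.36 -0.01 -0.14 -0.   -1.44 -0.37]
(0.4435, -0.005, 0.087) [ 0.36  0.25 -0.62 -0.   -0.7  -0.37]
(0.6206, 0.2235, 0.37) [ 0.59  0.4   0.37 -0.   -1.54 -0.24]
(0.6206, 0.2235, 0.072) [ 0.59  0.58 -0.09 -0.   -0.9  -0.24]
5.2917 [ 0.44330534 -0.0045573   0.37005142] 0.002466478495768794 [-0.70167203 -0.19835465  0.26782315]
```

View pics/wrist1.png

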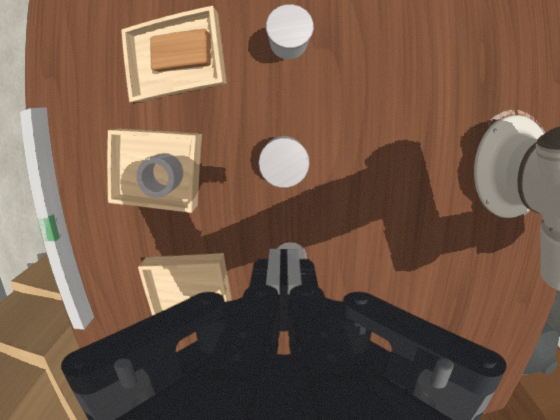

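View pics/scene1.png

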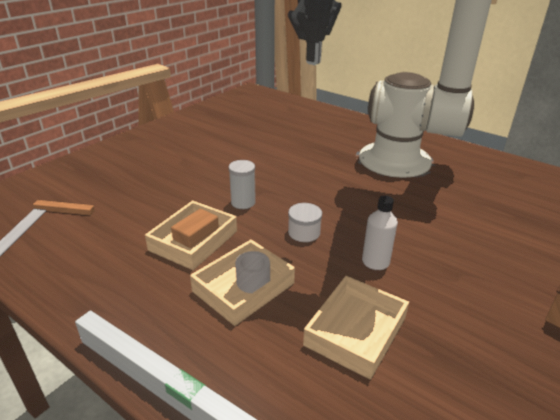

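The wrist view shows the closed fingers high up, with the jar lid centred at (284,162) and the bottle behind the fingers. The scene view shows nothing has moved. I'll check the lid position with the wrist fisheye, then descend.

```bash
python3 - <<'E'
from rig import r,fingers,planner,telemetry,cams,order
from h import *
c=dict(np.load("pics/wrist1.npz"));f=210/np.tan(np.radians(float(c["fov_y"]))/2)
d=np.array([284-c["cx"],162-c["cy"]]);th=np.linalg.norm(d)/f;u=d/np.linalg.norm(d)
R=cv2.Rodrigues(c["rvec"].reshape(3))[0];ro=R.T@np.array([*(u*np.sin(th)),np.cos(th)]);o=-R.T@c["tvec"].reshape(3)
p=o+ro*(.055-o[2])/ro[2];print("wrist lid",p)
if np.linalg.norm(p[:2]-J)<.008:
    r.move_straight([*J,.085],rotation=ori(*J),v=.15)
    save(cams.camera("scene"),"scene2")
    save(cams.camera("top"),"top2")
    r.hold(0.3)
o=telemetry.get_obs();print(o["clock"],o["ee_pos"],o["ft_force"])
s=cv2.imread("pics/scene2.png");t=cv2.imread("pics/top2.png")
cv2.imwrite("pics/m2.png",np.hstack([cv2.resize(x,(400,400)) for x in(s[150:300,230:380],t[170:320,200:350])]))
E
```

```text
wrist lid [ 0.44233938 -0.00717176  0.055     ]
7.8917 [ 0.44353154 -0.00497689  0.08509092] [-0.50482204 -0.13256018  0.89430842]
```

View pics/m2.png

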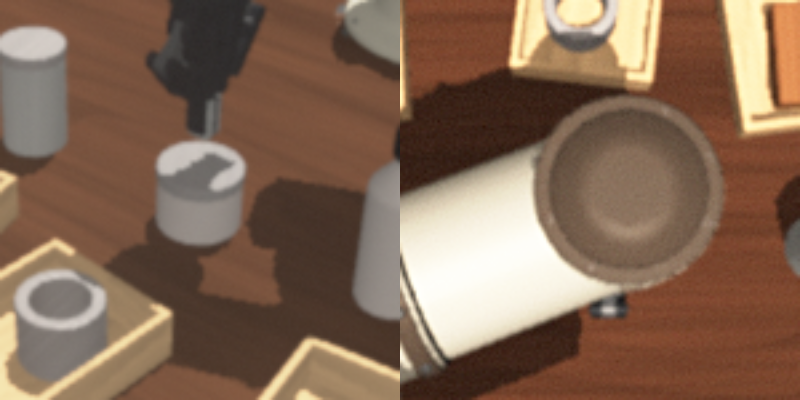

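The fingertips, at about (205,135) in the left crop, hover clear above the lid centre at (201,160). I'll hold here, then carry the hand high to the tray.

```bash
python3 - <<'E'
from rig import r,fingers,planner,telemetry,cams,order
from h import *
r.hold(2.6)
r.move_straight([*J,.37],v=.2)
r.move_straight([*TR,.37],rotation=ori(*TR),v=.2)
r.move_straight([*TR,.072],v=.15)
save(cams.camera("scene"),"scene3")
r.hold(0.3)
o=telemetry.get_obs();print(o["clock"],o["ee_pos"],o["ft_force"])
E
```

```text
16.1417 [0.62062563 0.22349728 0.07215333] [-0.04917567 -0.50687925  0.39085734]
```

View pics/scene3.png

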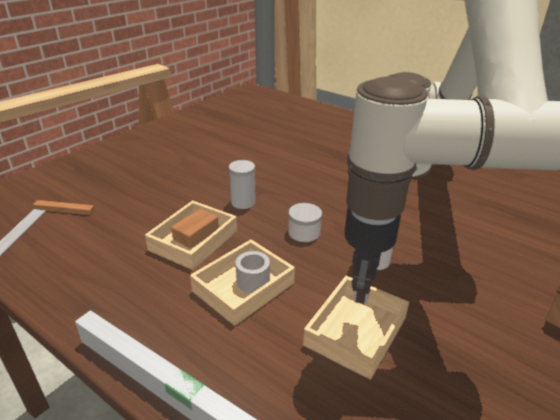

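The fingertips at (361,302) are over the middle of the empty tray's mouth, and everything else is where it was. I'll hold, raise the hand and check.

```bash
python3 - <<'E'
from rig import r,fingers,planner,telemetry,cams,order
from h import *
r.hold(2.6)
r.move_straight([*TR,.37],v=.2)
r.hold(.5)
save(cams.camera("scene"),"scene4")
o=telemetry.get_obs();print(o["clock"],o["ee_pos"],o["ft_force"],np.abs(o["qd"]).max())
order.hand_in()
a=cv2.imread("pics/scene0.png");b=cv2.imread("pics/scene4.png")
cv2.imwrite("pics/m4.png",np.hstack([x[140:380,130:430] for x in(a,b)]))
E
```

```text
20.9333 [0.62059716 0.22348911 0.36996958] [-0.07006105  0.01424998  0.51441967] 0.002324282871821817
the job is handed in; nothing more can be done
```

View pics/m4.png

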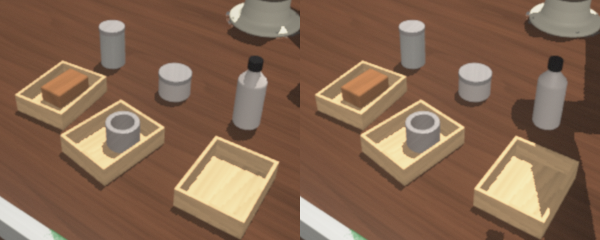

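I pointed the closed fingertips at the jar lid and then at the empty tray, and handed the job in at about 21 s on the robot's clock.

- **Jar:** the fingertips stayed about 3 cm above the middle of the lid for over 2.5 s.
- **Tray:** they then stayed about 3 cm above the middle of the empty tray's mouth for over 2.5 s.
- **Travel:** I carried the hand across at 0.37 m, about 22 cm above the bottle top, and finished at that height over the tray.

**Checks:**
- Before-and-after pictures show nothing moved.
- Each time I read the wrist force it was around 1 N or less.
- The three camera estimates of the lid centre agreed to about 3 mm, and the two of the tray centre to about 1 mm.
- No check failed. The one limit was that the arm hid the jar from the top camera during the hover, so I confirmed that hover from the scene camera and the arm's reported position.

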